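# Open the filter bay of the bench dust extractor

### The arm

A 6-joint arm with a two-finger parallel gripper is mounted at the origin on the work surface. World frame = base frame: x ahead of the robot, y to its left, z up, the work surface at z = 0. Lengths are in mm, angles in rad, forces in N, time in s.
With the tool pointing down it reaches from about 350 to 975 mm from the base axis. Payload 7.1 kg.
Tool frame: the origin (TCP) lies at the very end of the fingers, on their centre line; the grasp point (between the pads) lies 19 mm behind it; z points along the fingers, y is the direction in which the jaws open and shut (so a half turn about z gives the same grasp; the last joint's range is limited). The gripper opens to 88 mm and grips with 3 to 60 N. Pads are 20 mm wide; open, the fingers measure 115 mm over their backs; the gripper's body (75 mm by 178 mm) begins 61 mm behind the grasp point.
Start: joints at [1.112, 0.423, 1.63, -0, 1.089, -0.019], TCP at [266.067, 565.52, 222.675] pointing down, gripper open.
Joint ranges: [-3, 3], [-0.9, 2.11], [0.09, 2.58], [-1.31, 4.45], [0.11, 2.69], [-2.54, 2.54]. Speed limits (rad/s): [2.39, 2.39, 3.01, 3.14, 3.14, 3.14].

### API

Orientations are given as a rotation vector (axis times angle).
In Python, from workcell import * gives the robot as it stands.
- The arm moves only by the tool play_rows, never from a script. Its argument "plan" is text: rows parted by semicolons, each of 7 numbers parted by spaces: the finger opening in cm, from 0 to 8.78, then the shift along the tool's x, y, z in cm, then the turn, a rotation vector about the tool's x, y, z in degrees. A call has 1 to 20 rows; each row shifts and turns the commanded pose from where the row before left it, along the tool's axes as they then stand; what a row does not reach is not made up. A row lasts 1/8 s, in which the tool goes at most 62.5 mm and 10.7 degrees, less where a joint would pass 70% of its speed; a pose out of reach is approached as far as the arm can. A call is refused whole if a number of a shift passes 6.25 or a number of a turn 10.7, either way. A call with a gripper value outside its range is refused whole. The fingers move at their own pace and stop on an object; the grip force is fixed at half the most. Time passes only in rows, so rows that do not move let the fingers close. It gives the time, the measured TCP pose, the force and the opening at its end, in the units of the state.
- get_obs(): the state, without advancing time (a new reading comes with each control period).
- get_image(name): name is "scene" or "top"; returns a dict with "pixels" (420x560x3 uint8, red, green, blue), "range_z" (420x560 float32, mm along the optical axis (not along the pixel's ray), 0 where there is no reading), "fx", "fy", "cx", "cy" (pixels), "eye" and "attitude" of the camera in the world. Camera axes: x right, y down, z forward; pixel columns grow to the right and rows downward; lengths in mm; the calibration is good to about 2 mm. A picture is of the moment at which its call begins.
- close_job(): hands the job in, once; it reports no verdict.
The state is a dict: "t": time; "qpos": joint angles; "qvel": joint speeds; "joint_torque": joint torques, N m; "ee_pos": TCP position; "orientation": TCP orientation; "ft_force": force on the tool from outside, world axes, zero at the start; "moment": the same for the moment, N m; "width": finger opening in mm.
Only numpy, scipy, OpenCV 4.12 (cv2) and the standard library are available. Lean on these libraries where they do the work, as an engineer would, in place of code of your own. Each camera call takes 0.05 s, during which the arm holds its last target. There are 200 camera calls.

### The job

Open the bench dust extractor so its filter can be got at: press the snap tab beside the filter cover right in so that the cover springs free, then push the cover along the top, out of its guides, until the filter bay is fully open and the cover lies flat on the bare half of the extractor's top. Do not lift the cover or let it drop off the end, and leave the tools and workpieces round about where they are.

Things in the scene. Friction and masses are not known exactly. Their poses are not given: they have to be found in the camera images.
- extractor: Low grey bench dust extractor, fixed. x from -120 (intake grille, robot's side) to +130 mm, y from -170 to +170 mm, flat top 90 mm above the bench. Origin on the bench; its x points away from the robot, y left along the top, z up; yaw within 0.45 rad of 0. The -y half of the top holds the filter bay and cover, the +y half is bare; the rear strip (x > 75 mm) carries two loose bystanders.
- bay_centre (a point): Centre of the filter bay, at the height of the extractor's top: an opening x -46..46, y -130..-30 mm (extractor frame), pleated filter 12 mm down. A steel end stop, 9 mm tall, stands behind it at y -164..-152 mm.
- guide_end (a point): Where the guides end (x 0, y -12 mm, on the top). Two steel guides along y at x = -66 and +66 mm, 9 mm tall, run from y = -150 to -12 mm; their lips hook 4 mm over the cover's side edges, so that it can only slide, towards +y. The one near the robot is broken by 44 mm for the tab.
- bare_top (a point): Centre of the bare half of the extractor's top (x 0, y +80 mm), level with the cover's seat; here the cover is to lie. The top ends at y = +170 mm.
- cover: Loose aluminium plate over the bay, 120 (x) x 130 (y) x 5 mm, about 0.12 kg. Origin: centre of its underside, at x 0, y -78, z 90 mm of the extractor when seated; axes as the extractor's. A thumb ridge 70 (x) x 8 (y) x 14 mm tall stands across its top, centred 30 mm to -y of the origin; behind it (-y) 31 mm of flat plate remain.
- cover_notch (a point): Middle of the 24 mm notch in the cover's edge nearest the robot, in which the tab's nose sits. When the tab is pressed in, a weak kick spring behind the cover shoves it about 10 mm towards +y over the nose, which then cannot catch again, even with the tab let go. After that it slides on with a few newtons.
- ridge_back (a point): On the back (-y) face of the cover's thumb ridge, midway along it, 14 mm above the extractor's top (the ridge spans 5 to 19 mm above the top). Pushed here towards the extractor's +y, the released cover slides along its guides.
- tail_near (a point): Corner of the cover's trailing (-y) edge on its -x side, at mid thickness.
- tail_far (a point): Corner of the cover's trailing (-y) edge on its +x side, at mid thickness.
- tab_pad (a point): Centre of the top of the snap tab's ribbed black thumb pad, 36 (x) x 34 (y) mm, just outside the guide on the robot's side of the cover (x -84, y -90 mm of the extractor). It stands 14 mm above the extractor's top, 6 mm when fully pressed straight down.
- snap_tab (a joint): Travel of the snap tab in m: 0 up (locks the cover), 0.008 fully in (down). It frees the cover at a little over 0.005, which takes about 3 to 5 N. Let go, it springs up, except that the released cover lying over its nose keeps it about 0.005 in until the cover has passed.
- electrode: Loose copper spark-erosion electrode, 26 mm square shank with a 16 mm square nose, 82 mm long, lying on the rear strip of the extractor's top; bystander.
- gauge_block: Loose bright steel block 30 x 35 x 20 mm on the rear strip of the extractor's top; bystander.
- die_block: Loose dark steel stepped die block 70 x 55 x 45 mm on the bench to the left (+y) of the extractor; bystander.
- hex_key: Loose steel L-shaped hex key, 100 x 36 mm, 8 mm thick, on the bench in front of the extractor; bystander.
- wrench: Loose steel wrench, 170 mm long, on the bench in front (-x side) of the extractor; bystander.
- dust_brush: Loose hand brush on the bench to the right (-y) of the extractor; bystander.
- flask: Loose steel drinking flask, 64 mm across, 190 mm tall, standing on the bench to the left (+y) of the extractor; bystander.
Not all that is in view belongs to the job. What is meant by the cover is not purple or turquoise, and is the larger of those in its own colour.

How it is judged:
By the outcome, as a careful person would: the job done as asked, in the order asked, and still so for the second after the job is handed in, with the robot touching nothing.
It also fails if it takes over 38 s, if anything falls off the work surface, if the arm or the gripper's body presses on something with over 40 N, if the wrist force passes 120 N, or if a joint passes its speed limit or range.

## Working session

There is one attempt and no reset: what is moved stays moved. The work goes in short steps, Python scripts to look and compute and a tool call to move; the robot and the scene stay as the last step left them, time stands still between calls to the robot, and variables do not carry over. Pictures are saved under pics/ and viewed, about 8 in all and at most 12, crops included, and the job is handed in when it is done.

Besides the shell and the picture viewer there is one more tool, called as name(argument=value, ...) on one line, values as JSON. play_rows: Moves the arm, as the interface text tells. Its arguments: {"type":"object","properties":{"plan":{"type":"string"}},"required":["plan"]}

```bash
mkdir -p pics; ls
cat > h.py <<'E'
from workcell import *
import numpy as np, cv2
from scipy.spatial.transform import Rotation as R
def cloud(im):
    z=im["range_z"]; h,w=z.shape
    u,v=np.meshgrid(np.arange(w),np.arange(h))
    p=np.stack([(u-im["cx"])/im["fx"]*z,(v-im["cy"])/im["fy"]*z,z],-1)
    a=np.array(im["attitude"],float)
    M=a if a.shape==(3,3) else R.from_rotvec(a).as_matrix()
    P=p@M.T+np.array(im["eye"]); P[z<=0]=np.nan
    return P
def save(im,name,crop=None,s=1):
    p=im["pixels"][:,:,::-1]
    if crop: x0,y0,x1,y1=crop; p=p[y0:y1,x0:x1]
    cv2.imwrite("pics/"+name,cv2.resize(p,None,fx=s,fy=s,interpolation=cv2.INTER_CUBIC))
E
python3 - <<'E'
from h import *
for n in ("scene","top"):
    im=get_image(n); save(im,n+"0.png",s=1.4); print(n,im["eye"],im["attitude"],im["fx"],im["cx"],im["cy"])
    np.savez("/tmp/"+n+"0.npz",P=cloud(im),px=im["pixels"])
print(get_obs())
E
```

```text
pics
scene [1062.59310753  464.29292079  678.14533107] [-0.99937385 -2.36580205  1.13245559] 406.66449870125206 274.65329450899316 208.82358540128925
top [ 364.98569594  -37.73849562 1230.93816687] [-2.13809182  2.14709894 -0.17546301] 435.51650273656423 285.5511391119059 210.04072006814098
{'t': 0.1, 'qpos': array([ 1.11200433e+00,  4.23762731e-01,  1.63060559e+00,  2.28129869e-05,
        1.08861190e+00, -1.90371325e-02]), 'qvel': array([ 0.00054123, -0.00159293, -0.00196593, -0.00174824, -0.00129801,
        0.00061169]), 'joint_torque': array([-1.15542571e-04, -5.45617962e+01, -2.74325198e+01,  6.44352240e-02,
        1.88091741e-02, -1.16736726e-05]), 'ee_pos': array([265.84184669, 565.08576641, 221.98362729]), 'orientation': array([-6.85152975e-01, -3.06561233e+00,  2.10994538e-03]), 'ft_force': array([ 1.13719553, -0.39658575, -0.47646854]), 'moment': array([-0.0168453 , -0.01651226,  0.00691478]), 'width': 87.73091691615666}
```

View pics/top0.png

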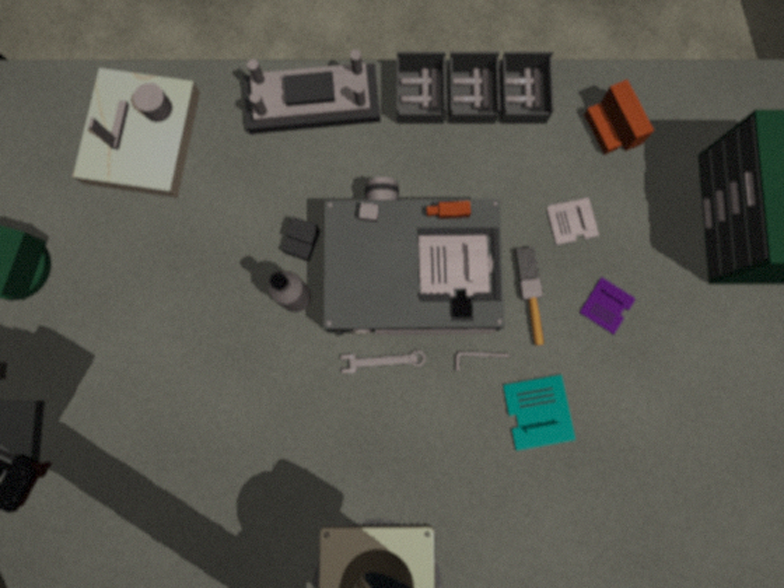

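View pics/scene0.png

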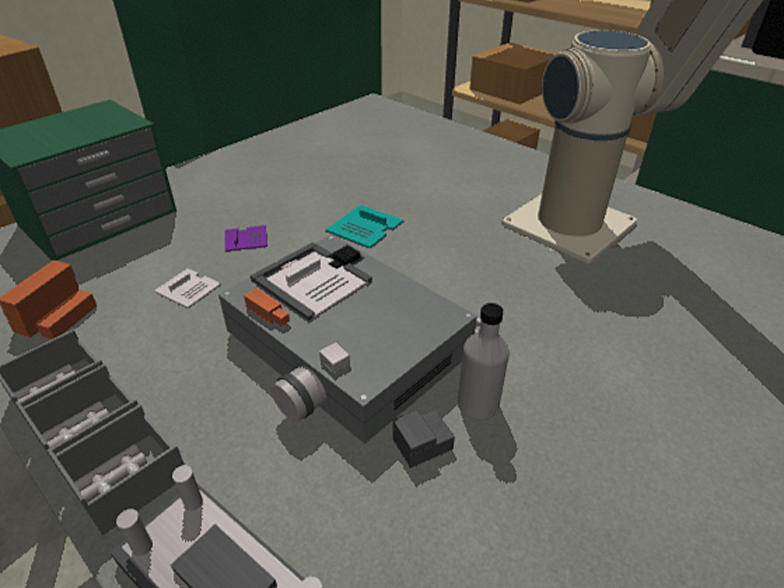

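The top view (scaled 1.4) shows the extractor with corners near (325,198) and (503,328). The white cover is at (455,265), the black tab at (461,304), and the ridge at about (467,262). The wrench at (382,362) and hex key at (482,357) lie in front. The flask is at (288,290), and a smaller white decoy plate at (572,220). Next I'll measure.

Run:
```python
from h import *
d=np.load("/tmp/top0.npz"); P=d["P"]; px=d["px"].astype(int)
z=P[...,2]
reg=np.zeros(z.shape,bool); reg[138:238,222:365]=1
print("z hist",np.histogram(z[reg],bins=[-10,10,40,70,80,84,88,92,96,100,106,115,130,200]))
m=(reg&(z>80)&(z<115)).astype(np.uint8)
n,l,st,c=cv2.connectedComponentsWithStats(m); k=1+np.argmax(st[1:,4]); mm=l==k
r=cv2.minAreaRect(P[mm][:,:2].astype(np.float32)); print("extr rect",r); bx=cv2.boxPoints(r); print(bx)
# tab
tab=reg&(px.sum(2)<75)&(z>90); 
n,l,st,c=cv2.connectedComponentsWithStats(tab.astype(np.uint8)); k=1+np.argmax(st[1:,4]); t=l==k
print("tab",st[k],cv2.minAreaRect(P[t][:,:2].astype(np.float32)),np.nanmedian(z[t]))
# cover
cv=reg&(px.min(2)>110)
n,l,st,c=cv2.connectedComponentsWithStats(cv.astype(np.uint8)); k=1+np.argmax(st[1:,4]); t=l==k
print("cover",st[k],cv2.minAreaRect(P[t][:,:2].astype(np.float32)),np.nanmedian(z[t]))
rd=reg&(z>103)&(z<118)
n,l,st,c=cv2.connectedComponentsWithStats(rd.astype(np.uint8))
for i in range(1,n):
    if st[i,4]>8: print("high",st[i],cv2.minAreaRect(P[l==i][:,:2].astype(np.float32)),np.nanmedian(z[l==i]))
```

```text
z hist (array([2056,   53,  152,  323,   73, 1487, 5348, 2702, 1101,  419,  382,
        145,    0]), array([-10,  10,  40,  70,  80,  84,  88,  92,  96, 100, 106, 115, 130,
       200]))
extr rect ((611.2413330078125, -71.18716430664062), (273.0499267578125, 340.7146301269531), 0.11078280210494995)
[[ 474.3872    98.90585]
 [ 475.04602 -241.80814]
 [ 748.09546 -241.28018]
 [ 747.43665   99.43381]]
tab [323 208  14  18 192] ((526.4080200195312, -160.49424743652344), (47.172237396240234, 32.9951286315918), 0.6521598100662231) 103.77180490303317
cover [ 299  168   52   43 1737] ((nan, nan), (0.0, 0.0), 0.0) 95.06535118214617
high [256 145  15  13 150] ((702.4190673828125, 13.91529655456543), (34.99402618408203, 31.146257400512695), 82.84832000732422) 109.76943063619285
high [305 144  31  12 263] ((705.2919921875, -137.9146270751953), (27.10770606994629, 81.1688003540039), 3.208885431289673) 114.45073778572805
high [334 175   4  27  84] ((601.5794067382812, -177.30953979492188), (69.22895050048828, 8.42526626586914), 2.1287665367126465) 107.89302954141806
high [324 213  13  14 127] ((517.9669799804688, -161.48377990722656), (31.826210021972656, 34.894935607910156), 89.2362060546875) 105.02955254253698
```

```bash
cat > fit.py <<'E'
from h import *
d=np.load("/tmp/top0.npz"); P=d["P"]; px=d["px"].astype(int); z=P[...,2]
def line(pts,ax):  # fit coordinate ax as function of other
    a=pts[:,1-ax]; b=pts[:,ax]
    for _ in range(3):
        c=np.polyfit(a,b,1); r=abs(b-np.polyval(c,a)); k=r<max(2,2*np.median(r)); a,b=a[k],b[k]
    return np.degrees(np.arctan(c[0])),b.mean(),a.mean(),len(a),r.std()
ex=(z>82)&(z<99)
E=[];W=[]
for v in range(155,228):
    u=np.where(ex[v,222:372])[0]+222
    E.append(P[v,u[0],:2]);W.append(P[v,u[-1],:2])
print("left end",line(np.array(E),1)); print("right end",line(np.array(W),1))
N=[];F=[]
for u in range(236,352):
    v=np.where(ex[130:245,u])[0]+130
    F.append(P[v[0],u,:2]);N.append(P[v[-1],u,:2])
print("far",line(np.array(F),0)); print("near",line(np.array(N),0))
for nm,m in (("ridge",(z>103)&(z<112)),):
    m[:175]=0;m[202:]=0;m[:,:325]=0;m[:,345:]=0
    q=P[m][:,:2]; c=q.mean(0); w,V=np.linalg.eigh(np.cov(q.T)); print(nm,c,V[:,1],np.ptp(q,axis=0))
o=get_obs(); M=R.from_rotvec(o["orientation"]).as_matrix(); print(M.round(3))
E
python3 fit.py
```

```text
left end (np.float64(0.21642623947037443), np.float64(97.62776262197558), np.float64(598.0699349936915), 73, np.float64(0.45024350260319085))
right end (np.float64(0.23932010952566368), np.float64(-239.3966458920016), np.float64(597.3986145718027), 72, np.float64(0.4724270218726254))
far (np.float64(0.22817173775068125), np.float64(730.0974925076524), np.float64(-97.60595140690629), 90, np.float64(0.3789353898543324))
near (np.float64(-0.273379980200586), np.float64(481.9744453260762), np.float64(-64.92503381106172), 111, np.float64(0.3879230781151005))
ridge [ 601.61592839 -177.14011407] [-0.99939479 -0.03478576] [69.32058036  8.49136769]
[[-0.905  0.426 -0.001]
 [ 0.426  0.905 -0.001]
 [ 0.    -0.001 -1.   ]]
```

Extractor origin ≈ (601,-71), yaw ≈ 0. The size checks fit: length 337 against 340, ridge 69 × 8.5, and tab at (518,-161). I'll turn the jaws along world x, close them and go above the tab.

play_rows(plan="0 0 0 0 0 0 9.25;0 0 0 0 0 0 9.25;0 0 0 0 0 0 9.25;0 0 0 0 0 0 9.25;0 0 0 0 0 0 9.25;0 0 0 0 0 0 9.25;0 0 0 0 0 0 9.25;0 -5.58 1.93 0 0 0 0;0 -5.58 1.93 0 0 0 0;0 -5.58 1.93 0 0 0 0;0 -5.58 1.93 0 0 0 0;0 -5.58 1.93 0 0 0 0;0 -5.58 1.93 0 0 0 0;0 -5.58 1.93 0 0 0 0;0 -5.58 1.93 0 0 0 0;0 -5.58 1.93 0 0 0 0;0 -5.58 1.93 0 0 0 0;0 -5.58 1.93 0 0 0 0;0 -5.58 1.93 0 0 0 0;0 -5.58 1.93 0 0 0 0")

```text
t: 2.6
ee_pos: [517.8, -161.7, 222.5]
orientation: [-2.221, -2.222, -0.0]
ft_force: [1.5, 0.6, 0.2]
width: 0.6
```

play_rows(plan="0 0 0 4 0 0 0;0 0 0 4 0 0 0;0 0 0 2.6 0 0 0;0 0 0 0 0 0 0")

```text
t: 3.1
ee_pos: [515.9, -159.2, 114.7]
orientation: [-2.217, -2.219, 0.003]
ft_force: [-0.0, 0.1, -0.9]
width: 0.1
```

Run:
```python
from h import *
a=get_image("scene"); b=get_image("top")
A=a["pixels"][160:300,150:350]; B=b["pixels"][130:245,215:375]
cv2.imwrite("pics/c1.png",np.hstack([cv2.resize(A,(400,280),interpolation=2),cv2.resize(B,(390,280),interpolation=2)])[:,:,::-1])
print(get_obs()["ee_pos"],get_obs()["ft_force"])
```

```text
[ 517.87488185 -159.71176197  117.12272328] [ 0.1988963   0.2434566  -0.56438454]
```

View pics/c1.png

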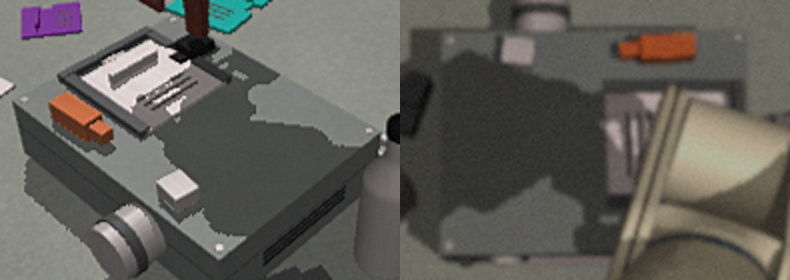

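The crop shows the fingers directly over the black pad at about (197,40) in the scene half. I'll press straight down in steps.

play_rows(plan="0 0 0 0.8 0 0 0;0 0 0 0.4 0 0 0;0 0 0 0.2 0 0 0;0 0 0 0.2 0 0 0;0 0 0 0.2 0 0 0;0 0 0 0 0 0 0")

```text
t: 3.95
ee_pos: [517.9, -159.7, 98.7]
orientation: [2.22, 2.222, 0.0]
ft_force: [0.3, 0.9, 2.1]
width: 0.2
```

play_rows(plan="0 0 0 0.1 0 0 0;0 0 0 0.1 0 0 0;0 0 0 0.1 0 0 0;0 0 0 0 0 0 0;0 0 0 0 0 0 0")

```text
t: 4.58
ee_pos: [517.9, -159.7, 96.1]
orientation: [2.22, 2.222, 0.0]
ft_force: [-0.5, 0.2, 6.2]
width: 0.8
```

Run:
```python
from h import *
a=get_image("scene"); A=a["pixels"][160:300,150:350]
cv2.imwrite("pics/c2.png",cv2.resize(A,(600,420),interpolation=2)[:,:,::-1])
P=cloud(a); z=P[...,2]; m=(z>106)&(z<111)&(abs(P[...,0]-601)<45)&(P[...,1]<-100)&(P[...,1]>-200)
print(m.sum(),P[m].mean(0),get_obs()["ee_pos"],get_obs()["ft_force"])
P=np.load("/tmp/scene0.npz")["P"];z=P[...,2]; m=(z>106)&(z<111)&(abs(P[...,0]-601)<45)&(P[...,1]<-100)&(P[...,1]>-200)
print(m.sum(),P[m].mean(0))
```

```text
81 [ 606.33621097 -167.82815956  108.43096041] [ 517.82976584 -159.74164695   96.053998  ] [-0.70929123  0.34060977  6.16184031]
83 [ 606.96277207 -177.3980282   108.70346428]
```

View pics/c2.png

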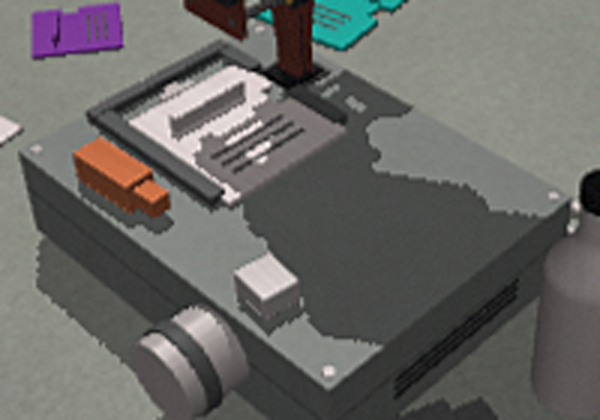

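The cover sprang about 9.6 mm in +y: the ridge went from y -177.4 to -167.8, with the tab fully down at z 96 and 6 N. Now up, across, and down behind the ridge with the fingers spread 30 mm for two-point contact.

play_rows(plan="0 0 0 -2 0 0 0;0 0 0 -2.4 0 0 0;3 -1 2.8 0 0 0 0;3 -1 2.8 0 0 0 0;3 -1 2.7 0 0 0 0;3 0 0 0 0 0 0;3 0 0 1.5 0 0 0;3 0 0 0 0 0 0")

```text
t: 5.62
ee_pos: [598.2, -188.7, 122.6]
orientation: [-2.218, -2.22, 0.003]
ft_force: [0.1, -0.0, -0.4]
width: 29.7
```

Run:
```python
from h import *
a=get_image("scene"); A=a["pixels"][160:300,150:350]
cv2.imwrite("pics/c3.png",cv2.resize(A,(600,420),interpolation=2)[:,:,::-1])
P=cloud(a); z=P[...,2]; m=(z>106)&(z<110.5)&(abs(P[...,0]-601)<45)&(P[...,1]<-100)&(P[...,1]>-185)
print(m.sum(),P[m].mean(0),get_obs()["ee_pos"],get_obs()["ft_force"])
```

```text
86 [ 606.31295414 -167.40907543  108.67756548] [ 598.90797297 -188.9663309   123.42103066] [ 0.10512812  0.16598188 -0.70994263]
```

View pics/c3.png

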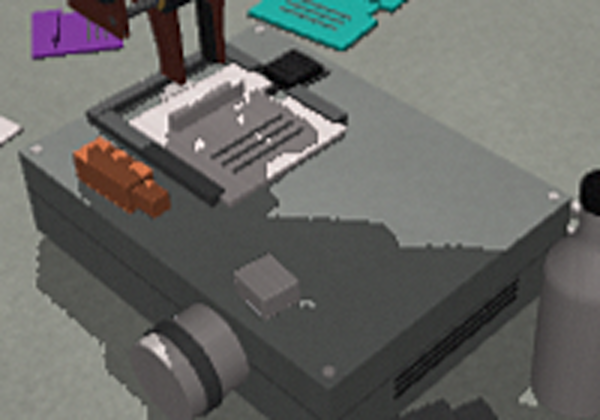

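The view shows both fingers behind the ridge at about (175-215,70), in the air. I'll descend to z≈99-100, then nudge forward.

play_rows(plan="3 0 0 1.5 0 0 0;3 0 0 0.9 0 0 0;3 0 0 0 0 0 0;3 0 0 0 0 0 0")

```text
t: 6.18
ee_pos: [600.7, -189.6, 100.7]
orientation: [2.22, 2.222, 0.0]
ft_force: [0.2, -0.2, -0.2]
width: 30.0
```

play_rows(plan="3 0.4 0 0.1 0 0 0;3 0.4 0 0 0 0 0;3 0.4 0 0 0 0 0;3 0.5 0 0 0 0 0;3 0.5 0 0 0 0 0;3 0.5 0 0 0 0 0;3 0.5 0 0 0 0 0;3 0.5 0 0 0 0 0;3 0 0 0 0 0 0")

```text
t: 7.3
ee_pos: [600.5, -152.0, 99.6]
orientation: [-2.22, -2.222, -0.0]
ft_force: [0.2, -0.8, -0.1]
width: 29.9
```

play_rows(plan="3 0.5 0 0 0 0 0;3 0.5 0 0 0 0 0;3 0.5 0 0 0 0 0;3 0.5 0 0 0 0 0;3 0.5 0 0 0 0 0;3 0.5 0 0 0 0 0;3 0.5 0 0 0 0 0;3 0.5 0 0 0 0 0;3 0.5 0 0 0 0 0;3 0.5 0 0 0 0 0;3 0 0 0 0 0 0")

```text
t: 8.68
ee_pos: [600.5, -102.1, 99.7]
orientation: [-2.22, -2.223, -0.0]
ft_force: [1.0, 0.2, -0.6]
width: 30.3
```

Run:
```python
from h import *
a=get_image("scene"); A=a["pixels"][160:300,150:350]
cv2.imwrite("pics/c4.png",cv2.resize(A,(600,420),interpolation=2)[:,:,::-1])
P=cloud(a); z=P[...,2]; y=get_obs()["ee_pos"][1]; m=(z>106)&(z<110.5)&(abs(P[...,0]-601)<45)&(P[...,1]<y+35)&(P[...,1]>y+8)
print(m.sum(),P[m].mean(0),get_obs()["ee_pos"],get_obs()["ft_force"])
```

```text
101 [606.67595313 -87.03905668 108.64873577] [ 600.56700063 -102.32218527   99.68848713] [-0.16241274  0.19951942 -0.93891297]
```

View pics/c4.png

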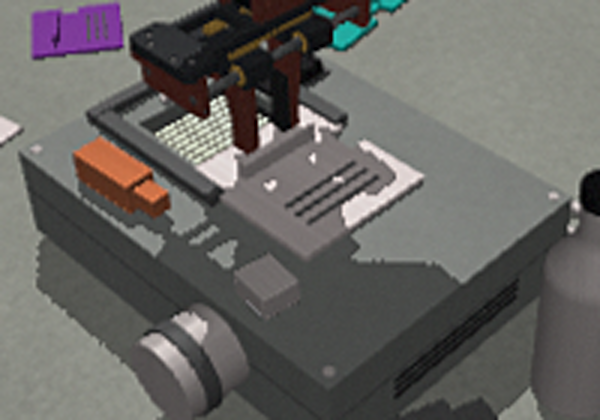

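The cover is sliding squarely with the fingers against the ridge, and the pleated filter is coming into view at about (200,135). 66 mm remain.

play_rows(plan="3 0.4 0 0 0 0 0;3 0.5 0 0 0 0 0;3 0.5 0 0 0 0 0;3 0.5 0 0 0 0 0;3 0.5 0 0 0 0 0;3 0.5 0 0 0 0 0;3 0.5 0 0 0 0 0;3 0.5 0 0 0 0 0;3 0.5 0 0 0 0 0;3 0.5 0 0 0 0 0;3 0.5 0 0 0 0 0;3 0.4 0 0 0 0 0;3 0.3 0 0 0 0 0;3 0.3 0 0 0 0 0;3 0.2 0 0 0 0 0;3 0 0 0 0 0 0")

```text
t: 10.72
ee_pos: [600.4, -36.4, 99.6]
orientation: [-2.22, -2.222, -0.0]
ft_force: [0.8, 0.4, -0.2]
width: 29.7
```

Now back off from the ridge, lift, and retreat out of view of the top camera.

play_rows(plan="3 -0.5 0 0 0 0 0;3 -0.5 0 0 0 0 0;3 0 0 0 0 0 0;3 0 0 -3 0 0 0;3 0 0 -5 0 0 0;3 0 0 -5 0 0 0;3 -2 -4 -2 0 0 0;3 -4 -4 0 0 0 0;3 -5 -3 0 0 0 0;3 -5 -2 0 0 0 0;3 -5 -1 0 0 0 0;3 -5 0 0 0 0 0;3 -5 0 0 0 0 0;3 -5 0 0 0 0 0;3 0 0 0 0 0 0")

```text
t: 12.6
ee_pos: [460.4, -409.7, 249.4]
orientation: [2.224, 2.218, -0.0]
ft_force: [-0.0, 0.2, 0.3]
width: 30.1
```

Run:
```python
from h import *
a=get_image("scene"); b=get_image("top")
A=a["pixels"][130:340,110:390]; B=b["pixels"][110:300,180:420]
cv2.imwrite("pics/c5.png",np.hstack([cv2.resize(A,(400,300),interpolation=2),cv2.resize(B,(380,300),interpolation=2)])[:,:,::-1])
for n,i in (("scene",a),("top",b)):
    P=cloud(i); z=P[...,2]; in_=(abs(P[...,0]-601)<70)&(P[...,1]>-120)&(P[...,1]<100)
    r=in_&(z>103)&(z<113)
    print(n,"ridge",r.sum(),cv2.minAreaRect(P[r][:,:2].astype(np.float32)),np.median(z[r]))
    c=in_&(i["pixels"].min(2)>100)&(z>85)&(z<103); k,l,st,_=cv2.connectedComponentsWithStats(c.astype(np.uint8)); t=l==1+np.argmax(st[1:,4])
    print("cover",cv2.minAreaRect(P[t][:,:2].astype(np.float32)),np.percentile(z[t],[5,50,95]))
    P0=np.load(f"/tmp/{n}0.npz")["P"]
    for nm,P_ in (("before",P0),("after",P)):
        z=P_[...,2]; s=(z>104)&(z<125)&(P_[...,0]>675)&(P_[...,0]<740)
        for q in (s&(P_[...,1]>-40)&(P_[...,1]<60),s&(P_[...,1]<-60)&(P_[...,1]>-220)): print(nm,P_[q].mean(0).round(1))
print(get_obs()["ee_pos"],get_obs()["t"])
```

```text
scene ridge 131 ((605.1380615234375, -22.349628448486328), (71.67080688476562, 10.951894760131836), 0.3886825144290924) 108.3465698673001
cover ((607.6632080078125, -1.80242919921875), (126.54141235351562, 203.31507873535156), 0.06217503547668457) [89.14668739 94.57257156 96.60231179]
before [706.7  15.6 109.4]
before [ 710.1 -138.6  113.4]
after [706.5  15.5 109.4]
after [ 709.9 -138.9  113.5]
top ridge 83 ((590.1429443359375, -61.00190734863281), (130.17628479003906, 143.14410400390625), 14.514728546142578) 108.3977743648652
cover ((630.2117919921875, 18.488304138183594), (75.73519897460938, 116.56298065185547), 1.2091468572616577) [89.56687813 94.87714899 98.56856477]
before [701.7  14.  109.7]
before [ 704.1 -141.6  114.4]
after [701.9  14.1 109.8]
after [ 704.3 -141.5  114.4]
[ 460.35619402 -406.4793506   249.1810903 ] 12.7
```

View pics/c5.png

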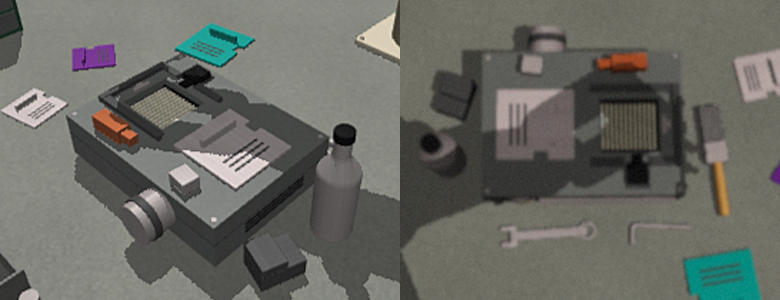

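The final picture shows the bay fully open, with the filter at (628,125) in the top half. The cover lies flat and square at (535,125) on the bare half, and the bystanders are where they were. Handing in.

```bash
python3 -c "
from workcell import *
print(close_job())"
```

```text
the job is handed in; nothing more can be done
None
```

The filter bay is fully open, the cover lies flat on the bare half of the extractor's top, and the job is handed in.

**Release:** I pressed the snap tab with closed fingers until it was right in, about 8 mm down at 6 N. The cover sprang about 9.6 mm clear.

**Slide:** I pushed the cover by the back of its ridge with the fingers spread, for about 145 mm more, at contact forces of about 1 N. I then backed off, and the arm now stands clear at about 12.7 s.

**Last checks:**
- **Cover position:** the ridge centre is at about y +49 mm in the extractor's frame, so the cover's origin is at about +79 mm against the +80 target. Its trailing edge is about 26 mm past the guide ends.
- **Cover attitude:** it is square to within about half a degree. The ridge top is at its seated height (108.3 mm, against 108–109 before), so the cover lies flat.
- **Bystanders:** the electrode and gauge block moved by no more than 0.3 mm, which is measurement noise. I checked the bench items only by eye, and they look unmoved.

**Checks that failed:** the top camera's ridge fit picked up stray points, and the cover-outline fits in both views were spoiled by shadow and other bright areas. The cover's position therefore rests on the scene-camera ridge fit and the final picture, which agree.

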